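# Slide a wet sign panel into the free bay of the drying rack

### The job

The lettering panel lying on its own on the table has just been painted: take the roll of tape out of the free bay of the batten drying rack and lay it flat on the table, then slide the wet panel over the table into that bay, straight and right up against the back batten. Handle it gently: nothing may touch its painted face, do not lift or grip it, and push on its edges with no more than 12 newtons. Go round the paint tin and leave it, the mixing pot, the tumbler and the dry panel in the other bay where they are.

Things in the scene. Friction and masses are not known exactly. Their poses are not given: they have to be found in the camera images.
- panel: The wet panel: a plywood board 92 mm (its x) by 115 mm (its y, the long way) by 18 mm thick, with a white painted face on top showing a green border and arrow. It weighs about 0.25 kg. It lies flat on the table, painted side up, in the area to the robot's right, turned up to 0.45 rad. Origin: centre of its underside; z up. Either end may go into the bay first.
- panel_face: The wet painted face of that panel, 76 mm by 99 mm, 1.5 mm thick, the top layer of the board; it starts 8 mm inside the edges on all four sides, its upper surface is 18 mm above the table. Origin: centre of its underside.
- rack: Drying rack fixed to the table: an E of pine battens 14 mm wide and high, no floor. The back batten lies along its x, inner face at y = +57.5 mm; three battens run from it towards -y, centre lines at x = -118, 0, +118 mm, round tips at y = -44.5 mm: two bays side by side, 104 mm wide, open to -y. Turned up to 0.12 rad. Origin: on the table, midway between the bays.
- bay_a (a point): Bay A, the one nearer the robot: on the table, the point where a panel's origin lies when it is fully home, touching the back batten and centred in the bay. Axes as the rack's: y points into the bay. A panel that is home stands out 13 mm past the batten tips.
- bay_b (a point): Bay B, the one farther from the robot; point and axes as for bay A.
- dry_panel: A dry panel of the same size as the wet one, with a green ring on its face; it lies in one of the two bays (which one differs from start to start). Bystander. Origin: centre of its underside.
- tape_roll: Roll of masking tape lying flat in the other bay, the free one: a ring 92 mm outside, hole 52 mm, so the wall is 20 mm thick, 25 mm high, 0.12 kg. Origin: centre of its underside; z along its axis.
- tin: Small white paint tin showing blue paint, 71 mm across and 61 mm high, 0.4 kg, standing between the wet panel and the rack. Bystander. Origin: centre of its underside.
- pot: Small white mixing pot, 52 mm across and 42 mm high, light, on the table's far right. Bystander. Origin: centre of its underside.
- tumbler: Drinking glass, 72 mm across and 110 mm high, beyond the rack's back batten on the robot's left. Bystander. Origin: centre of its underside.
Mind the look-alikes: they are no part of the job. Leave any orange look-alike of the panel alone. Leave any pink look-alike of the tape_roll alone.

How it is judged (in metres and radians):
At the end, for the whole second after the job is handed in: The wet panel lies flat on the table in the free bay, its front edge at most 8 mm from the back batten, at most 10 mm off the bay's centre line and turned at most 0.12 rad; the tape roll lies flat on the table outside the bay; both at rest (((y of panel in the frame of bay_a above -0.008 m and x of panel in the frame of bay_a between -0.01 and 0.01 m) or (y of panel in the frame of bay_b above -0.008 m and x of panel in the frame of bay_b between -0.01 and 0.01 m)) and angle between the y axis of panel and the y axis of rack, either way round below 0.12 rad and angle between panel's own z axis and vertical below 0.05 rad and height (world z) of panel below 0.004 m and linear speed of each of panel, tape_roll below 0.01 m/s and height (world z) of tape_roll below 0.006 m and angle between tape_roll's own z axis and vertical below 0.08 rad); the robot touches nothing.
It fails at once if the robot presses on the wet panel with more than 12 N (contact force between any of the fingers, the arm and panel above 12 N).
It fails at once if something touches the wet painted face (contact force between anything else and panel_face above 0.2 N).
It fails at once if the wet panel is lifted or tipped (height (world z) of panel above 0.012 m or angle between panel's own z axis and vertical above 0.15 rad).
It fails at once if the tin, pot, tumbler or dry panel is shifted by more than 15 mm (distance of any of tin, tumbler, pot, dry_panel from where it was at the start of the episode above 0.015 m).
It also fails if it takes over 72 s, if anything falls off the work surface, if the arm or the gripper's body presses on something with over 40 N, if the wrist force passes 120 N, or if a joint passes its speed limit or range.

### The arm

A 6-joint arm with a two-finger parallel gripper is mounted at the origin on the work surface. World frame = base frame: x ahead of the robot, y to its left, z up, the work surface at z = 0. Lengths are in mm, angles in rad, forces in N, time in s.
With the tool pointing down it reaches from about 325 to 900 mm from the base axis. Payload 3.5 kg.
Tool frame: the origin (TCP) lies midway between the tips of the shut fingers; the grasp point (between the pads) lies 19 mm behind it (manip.tcp_to_grasp is the distance from the TCP to the grasp point, in mm); z points along the fingers, y is the line along which they close (so a half turn about z gives the same grasp; the last joint's range is limited). The gripper opens to 85 mm and grips with 20 to 120 N. Pads are 22 mm wide; open, the fingers measure 114 mm over their backs; the gripper's body (76 mm by 85 mm) begins 54 mm behind the grasp point. The pads swing forward as they close: fully open they stand 13 mm farther back than shut.
Start: joints at [-1.286, 0.276, -0.026, 1.268, 0, 1.467], TCP at [236.333, -578.592, 210.613] pointing down, gripper open.
Joint ranges: [-3.12, 3.12], [-0.85, 1.88], [-1.08, 1.24], [-1.95, 2.15], [-1.57, 1.53], [-3.14, 3.14]. Speed limits (rad/s): [2.57, 2.57, 3.14, 3.14, 3.14, 3.14].

### API

Orientations are given as a unit quaternion [x, y, z, w].
In Python, from workcell import manip gives the robot as it stands.
- The arm moves only by the tool apply_moves, never from a script. Its arguments are lists of equal length, an entry for each row: "delta_rot": the turn, a rotation vector about the tool's x, y, z in degrees, a list of three; "translation": the shift along the tool's x, y, z in mm, a list of three; "grip": the opening, from -1 (shut) to 1 (fully open). A call has 1 to 8 rows; each row is the pose to reach, as a shift and turn from the pose commanded when the call began, along the tool's axes at that moment; what a row does not reach only later rows make up. A row lasts 1/8 s, in which the tool goes at most 62.5 mm and 10.7 degrees, less where a joint would pass 70% of its speed; a pose out of reach is approached as far as the arm can. A call with a gripper value outside its range is refused whole. The fingers move at their own pace and stop on an object; "squeeze" is the grip in N (left out, the last holds). Time passes only in rows, so rows that repeat a pose let the fingers close. It gives the time, the measured TCP pose, the force, the opening and the grip force at its end, in the units of the state.
- manip.read_state(): the state, without advancing time (a new reading comes with each control period).
- manip.grab_frame(name): name is "scene" or "top" or "wrist"; returns the picture (480x640x3 uint8, red, green, blue); there is no depth.
- manip.calibration(name): a dict with "K" (3x3 intrinsics, pixels), "world_to_cam" (4x4, takes a point from world to camera coordinates); the wrist camera has in their place "hand_eye" (4x4, takes a point from camera to tool coordinates, whose origin is the TCP and whose axes are the flange's). Camera axes: x right, y up, looking along -z (the intrinsics and any distortion apply to the point x, -y, -z); pixel columns grow to the right and rows downward; lengths in mm; the calibration is good to about 2 mm. A picture is of the moment at which its call begins: read the wrist's pose just before it. calibration takes no time and is no camera call.
- manip.close_job(): hands the job in; it is judged then, once.
The state is a dict: "time_s": time; "joint_positions": joint angles; "joint_vel": joint speeds; "joint_torque": joint torques, N m; "tcp_pos": TCP position; "tool_rot": TCP orientation; "force": force on the tool from outside, world axes, zero at the start; "torque": the same for the moment, N m; "gripper_width": finger opening in mm; "grasp_force": force on a finger pad.
Only numpy, scipy, OpenCV 4.12 (cv2) and the standard library are available. Lean on these libraries where they do the work, as an engineer would, in place of code of your own. Each camera call takes 0.05 s, during which the arm holds its last target. There are 200 camera calls.

## Working session

There is one attempt and no reset: what is moved stays moved. The work goes in short steps, Python scripts to look and compute and a tool call to move; the robot and the scene stay as the last step left them, time stands still between calls to the robot, and variables do not carry over. Pictures are saved under pics/ and viewed, at most 10 in all, crops included, and the job is handed in when it is done.

Besides the shell and the picture viewer there is one more tool, called after "Call:" as name(argument=value, ...) on one line, values as JSON. apply_moves: Moves the arm, as the interface text tells. Its arguments: {"type":"object","properties":{"delta_rot":{"type":"array"},"translation":{"type":"array"},"grip":{"type":"array"},"squeeze":{"type":"number"}},"required":["delta_rot","translation","grip"]}

```bash
mkdir -p pics; ls; python3 - <<'E'
from workcell import manip
import cv2
for n in ("top","scene"):
    cv2.imwrite(f"pics/{n}0.png",manip.grab_frame(n)[:,:,::-1])
    c=manip.calibration(n);print(n,c)
print(manip.calibration("wrist"))
print(manip.read_state())
E
```

```text
pics
top {'K': array([[622.51006506,   0.        , 327.38913531],
       [  0.        , 622.51006506, 241.95224224],
       [  0.        ,   0.        ,   1.        ]]), 'world_to_cam': array([[-2.30744320e-02, -9.99468337e-01, -2.30350572e-02,
         1.40756261e+01],
       [ 9.86704902e-01, -2.64754288e-02,  1.60351139e-01,
        -5.93066469e+02],
       [-1.60875749e-01, -1.90287924e-02,  9.86791213e-01,
        -1.39296040e+03],
       [ 0.00000000e+00,  0.00000000e+00,  0.00000000e+00,
         1.00000000e+00]])}
scene {'K': array([[526.29049487,   0.        , 317.53149419],
       [  0.        , 526.29049487, 239.82436682],
       [  0.        ,   0.        ,   1.        ]]), 'world_to_cam': array([[-6.70290280e-01,  7.41962918e-01, -1.42116158e-02,
         4.15803313e+02],
       [-4.14235543e-01, -3.58194274e-01,  8.36723238e-01,
         1.88919766e+02],
       [ 6.15727095e-01,  5.66734409e-01,  5.47441553e-01,
        -1.76262428e+03],
       [ 0.00000000e+00,  0.00000000e+00,  0.00000000e+00,
         1.00000000e+00]])}
{'K': array([[407.49682941,   0.        , 323.5
[... 486 characters left out ...]
oint_positions': array([-1.28639389e+00,  2.77095041e-01, -2.77542846e-02,  1.26800332e+00,
        1.25441734e-05,  1.46742679e+00]), 'joint_vel': array([ 0.0003186 , -0.00061355,  0.00319921,  0.00065461, -0.00157518,
       -0.00037072]), 'joint_torque': array([ 1.22134477e-05, -4.46710181e+01,  2.96127856e+01,  8.51284422e-03,
       -8.61183116e-05,  1.67975526e-05]), 'tcp_pos': array([ 236.12869832, -577.86405729,  209.54293384]), 'tool_rot': array([ 9.81262402e-01,  1.92673406e-01, -8.66917066e-05, -1.02451511e-03]), 'force': array([ 0.76241422, -0.19782948, -0.44138083]), 'torque': array([ 0.00152088, -0.00987975, -0.0923946 ]), 'grasp_force': 0.0, 'gripper_width': 85.82224405772415}
```

View pics/top0.png

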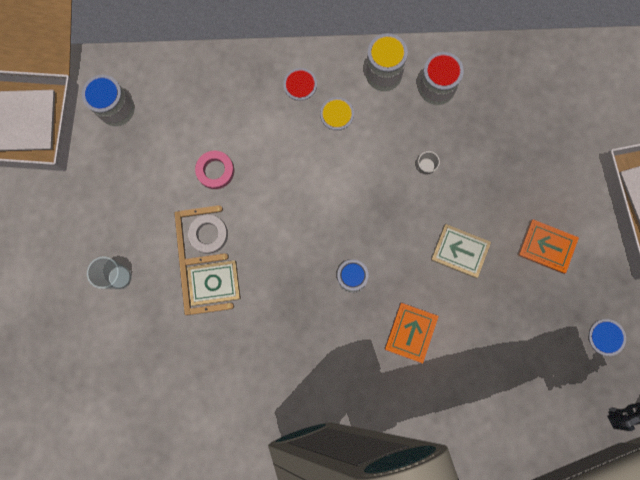

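View pics/scene0.png

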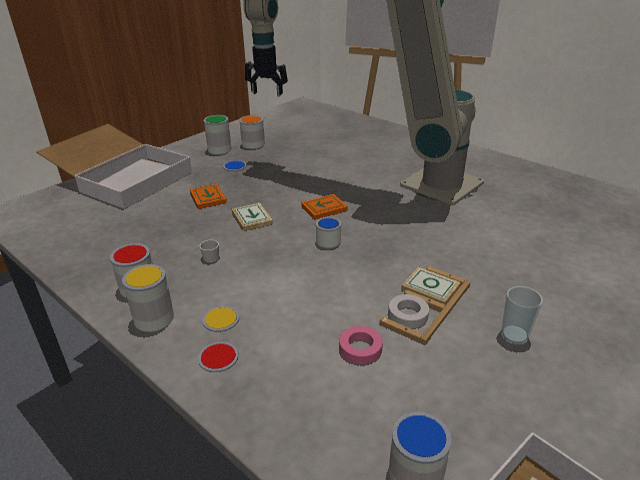

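The top view shows the tape in bay B at (207,233), the dry panel in bay A at (212,284), the wet panel at (461,250), the tin at (352,275) and the pot at (428,161). The pink roll and the orange panels are decoys. Next I'll enlarge the crops.

```bash
cat > h.py <<'E'
import numpy as np, cv2
from workcell import manip
def ray(n,u,v):
    c=manip.calibration(n);K=c["K"];T=c["world_to_cam"]
    d=np.array([(u-K[0,2])/K[0,0],-(v-K[1,2])/K[1,1],-1.]);R=T[:3,:3]
    return -R.T@T[:3,3],R.T@d
def wristcam(s):
    from scipy.spatial.transform import Rotation as Ro
    H=manip.calibration("wrist")["hand_eye"];T=np.eye(4);T[:3,:3]=Ro.from_quat(s["tool_rot"]).as_matrix();T[:3,3]=s["tcp_pos"]
    return T@H
def wray(C,u,v):
    K=manip.calibration("wrist")["K"];d=np.array([(u-K[0,2])/K[0,0],-(v-K[1,2])/K[1,1],-1.])
    return C[:3,3],C[:3,:3]@d
def atz(r,z):
    o,d=r;return o+d*(z-o[2])/d[2]
def meet(r1,r2):
    A=np.stack([r1[1],-r2[1]],1);t=np.linalg.lstsq(A,r2[0]-r1[0],rcond=None)[0]
    a=r1[0]+t[0]*r1[1];b=r2[0]+t[1]*r2[1];return (a+b)/2,np.linalg.norm(a-b)
E
python3 - <<'E'
import cv2,numpy as np
a=cv2.imread("pics/top0.png")
f=lambda x,y:cv2.resize(a[y:y+120,x:x+80],None,fx=5,fy=5,interpolation=cv2.INTER_CUBIC)
cv2.imwrite("pics/c1.png",np.hstack([f(170,200),f(425,190)]))
E
```

```text
(no output)
```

View pics/c1.png

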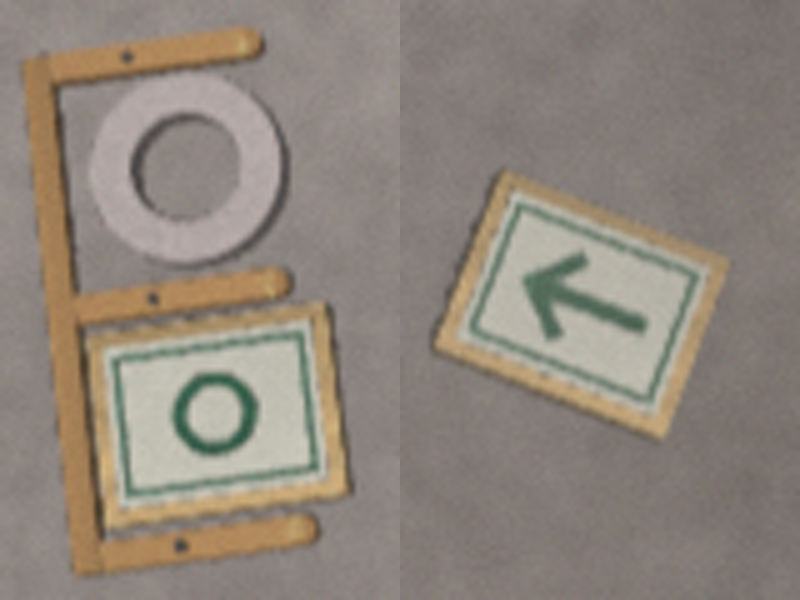

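```bash
python3 - <<'E'
from h import *
L=lambda x,y:(170+(x+.5)/5-.5,200+(y+.5)/5-.5)
R=lambda x,y:(425+(x-399.5)/5-.5,190+(y+.5)/5-.5)
p=lambda uv,z:atz(ray("top",*uv),z)[:2]
print("panel");P=np.array([p(R(*c),18) for c in [(500,172),(727,260),(662,438),(436,350)]]);print(P.round(1),P.mean(0))
for i in range(4):
    d=P[(i+1)%4]-P[i];print(np.linalg.norm(d),np.arctan2(d[1],d[0]))
print("rack");tips=np.array([p(L(*c),14) for c in [(263,40),(292,281),(319,528)]]);print(tips.round(1))
bk=np.array([p(L(*c),14) for c in [(25,60),(78,572)]]);print("backouter",bk.round(1))
for a,b in [(tips[0],tips[2]),(bk[0],bk[1])]: d=a-b;print(np.linalg.norm(d),np.arctan2(d[1],d[0]))
D=np.array([p(L(*c),18) for c in [(325,303),(350,493),(108,527),(85,335)]]);print("dry",D.round(1),D.mean(0))
print("tape",p(L(186,166),25),"hole",p(L(185,167),25))
for n,u,v,z in [("tape",408.5,302,25)]: print("scene tape z25",atz(ray("scene",u,v),z), meet(ray("top",*L(186,166)),ray("scene",408.5,302)))
for nm,uv,z in [("tin",(352.5,275),61),("pot",(428,159.5),42)]: print(nm,p(uv,z))
print("orange",p((412,332),18),"pink",p((214,169),25),"tumbler",p((103,272),110))
# rack ruler
E
```

```text
panel
[[ 633.7 -278.2]
 [ 588.7 -382.2]
 [ 505.6 -346.7]
 [ 549.7 -243.9]] [ 569.42414808 -312.73915662]
113.26322952978268 -1.979069317524114
90.36838333005099 2.7375082253678817
111.83927057492005 1.1660109876481985
90.7755567656501 -0.38840783843089227
rack
[[689.1 250.6]
 [571.9 236.3]
 [454.8 223.3]]
backouter [[682.5 365.4]
 [437.  336.4]]
235.89376246747412 0.11586653653012843
247.1676901145803 0.11747415834954841
dry [[560.4 219.9]
 [470.5 208.1]
 [457.4 321.6]
 [548.1 333.6]] [509.0986333  270.78435371]
tape [626.60801527 284.82758529] hole [626.13959448 285.29949771]
scene tape z25 [613.32749036 277.03263004  25.        ] (array([624.46982311, 282.97707865,  35.31463511]), np.float64(0.9074347630175279))
tin [513.54026322 -56.2597032 ]
pot [ 785.46804666 -243.25378975]
orange [ 382.92489825 -190.07267066] pink [782.26937585 268.67823557] tumbler [529.04957909 496.66194753]
```

```bash
cat >> h.py <<'E'
def delta(x,y,z,yaw):
    "shift and turn (tool axes, mm/deg) from the measured pose to a tool-down pose"
    from scipy.spatial.transform import Rotation as Ro
    s=manip.read_state();R=Ro.from_quat(s["tool_rot"]);t=np.array([x,y,z])-s["tcp_pos"]
    G=Ro.from_matrix(np.array([[np.cos(yaw),np.sin(yaw),0],[np.sin(yaw),-np.cos(yaw),0],[0,0,-1]]))
    print("t",s["time_s"],"tcp",s["tcp_pos"].round(1),"yaw",round(float(np.arctan2(R.as_matrix()[1,0],R.as_matrix()[0,0])),3),"F",s["force"].round(1),"w",round(s["gripper_width"],1),
      "\n trans",R.inv().apply(t).round(1),"rot",np.degrees((R.inv()*G).as_rotvec()).round(1),"dist",round(float(np.linalg.norm(t)),1))
E
cat > /dev/null
```

Call:
apply_moves(delta_rot=[[0,0,-82],[0,0,-82],[0,0,-82],[0,0,-82],[0,0,-82],[0,0,-82],[0,0,-82],[0,0,-82]], translation=[[339,-309,0],[339,-309,0],[339,-309,0],[339,-309,0],[339,-309,0],[339,-309,0],[339,-309,0],[339,-309,0]], grip=[0,0,0,0,0,0,0,0])

```text
time_s: 1.1
tcp_pos: [433.6, -161.1, 210.2]
tool_rot: [0.611, 0.792, 0.0, -0.001]
force: [0.1, -0.8, 0.6]
gripper_width: 43.1
grasp_force: 0.0
```

```bash
python3 -c "
from h import *
delta(630,250,200,0.116+np.pi); print(manip.read_state()['joint_positions'])"
```

```text
t 1.1 tcp [ 433.6 -161.1  210.2] yaw 1.827 F [ 0.1 -0.8  0.6] w 43.1 
 trans [347.9 294.3  10.5] rot [  0.   -0.1 -82. ] dist 455.8
[-4.96091238e-01 -1.31143723e-02 -3.61018013e-01  1.22387658e+00
  5.78493223e-04  8.18252594e-01]
```

Call:
apply_moves(delta_rot=[[0,0,-82],[0,0,-82],[0,0,-82],[0,0,-82],[0,0,-82],[0,0,-82],[0,0,-82],[0,0,-82]], translation=[[348,294,10],[348,294,10],[348,294,10],[348,294,10],[348,294,10],[348,294,10],[348,294,10],[348,294,10]], grip=[0.1,0.1,0.1,0.1,0.1,0.1,0.1,0.1])

```text
time_s: 2.1
tcp_pos: [633.4, 248.7, 199.2]
tool_rot: [-0.058, 0.998, 0.0, -0.0]
force: [0.1, -0.4, -0.4]
gripper_width: 47.4
grasp_force: 0.0
```

Call:
apply_moves(delta_rot=[[0,0,0],[0,0,0]], translation=[[0,0,0],[0,0,0]], grip=[0.1,0.1])

```text
time_s: 2.35
tcp_pos: [632.1, 244.3, 200.2]
tool_rot: [-0.053, 0.999, -0.0, -0.001]
force: [0.8, 0.2, -0.4]
gripper_width: 46.5
grasp_force: 0.0
```

```bash
python3 -c "
from h import *
import json
s=manip.read_state();C=wristcam(s);np.save('C1.npy',C)
im=manip.grab_frame('wrist')[:,:,::-1];cv2.imwrite('pics/w1.png',im)
delta(630.7,249.2,120,0.116+np.pi)
K=manip.calibration('wrist')['K']
for n,p in [('tape',(626.5,285,25)),('tipm',(571.9,236.3,14)),('tipB',(689.1,250.6,14)),('bay',(625.3,287.3,0))]:
    c=np.linalg.inv(C)@np.r_[p,1];print(n,(K@[c[0],-c[1],-c[2]]/-c[2])[:2].round(1))
"
```

```text
t 2.4 tcp [632.2 244.  200.5] yaw -3.035 F [ 0.1  0.1 -0.4] w 47.0 
 trans [ 0.9  5.4 80.5] rot [-0.  -0.1 -0.6] dist 80.7
tape [372.9 203.4]
tipm [322.7 130.5]
tipB [324.8 263. ]
bay [372.4 196.2]
```

View pics/w1.png

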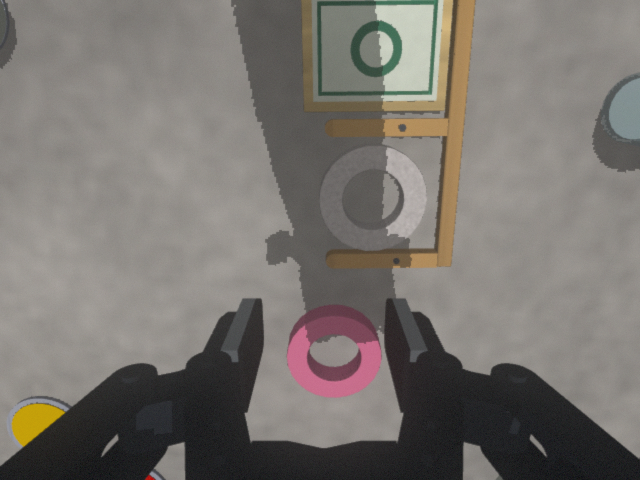

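The wrist view shows the tape ring centred at about (373.5,198), with batten tips at (326,259) and (326,128). The fingers are at the bottom of the frame.

```bash
python3 -c "
from h import *
C=np.load('C1.npy')
L=lambda x,y:(170+(x+.5)/5-.5,200+(y+.5)/5-.5)
for n,w,t,z in [('tape',(373.5,198.3),(186,166),25),('tipB',(326,259.5),(263,40),14),('tipM',(326,128.5),(292,281),14)]:
    print(n,meet(wray(C,*w),ray('top',*L(*t))),atz(wray(C,*w),z))
"
```

```text
tape (array([627.7996585 , 288.10425138,   7.11012172]), np.float64(4.237345776687038)) [622.10707063 284.91721891  25.        ]
tipB (array([ 6.91701414e+02,  2.52663441e+02, -4.62471706e-01]), np.float64(1.802654049106447)) [685.57170352 251.36162866  14.        ]
tipM (array([571.54325952, 238.17885652,   7.47113526]), np.float64(2.882770555551235)) [569.99483781 238.83061844  14.        ]
```

Call:
apply_moves(delta_rot=[[0,0,0],[0,0,0],[0,0,0]], translation=[[1,0,80],[1,0,80],[1,0,80]], grip=[0.1,0.1,0.1])

```text
time_s: 2.78
tcp_pos: [630.1, 243.8, 119.2]
tool_rot: [-0.054, 0.999, -0.001, -0.002]
force: [0.3, -0.2, 0.2]
gripper_width: 46.9
grasp_force: 0.0
```

```bash
python3 -c "
from h import *
s=manip.read_state();C=wristcam(s);np.save('C2.npy',C)
im=manip.grab_frame('wrist')[:,:,::-1];cv2.imwrite('pics/w2.png',im)
delta(628,249.2,60,0.116+np.pi)
"
```

```text
t 2.825 tcp [631.8 244.5 121.2] yaw -3.034 F [ 0.  -0.2  0.7] w 46.8 
 trans [ 3.3  5.1 61.2] rot [-0.  -0.  -0.5] dist 61.5
```

View pics/w2.png

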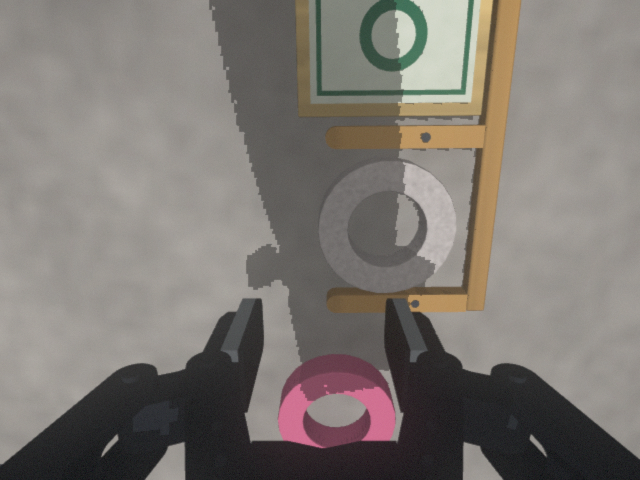

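```bash
python3 -c "
from h import *
C=np.load('C2.npy');C1=np.load('C1.npy')
L=lambda x,y:(170+(x+.5)/5-.5,200+(y+.5)/5-.5)
for n,w1,w,t,z in [('tape',(373.5,198.3),(388,226.5),(186,166),25),('tipB',(326,259.5),(326,301),(263,40),14),('tipM',(326,128.5),(326,138),(292,281),14)]:
    print(n,meet(wray(C,*w),ray('top',*L(*t))),meet(wray(C,*w),wray(C1,*w1)),atz(wray(C,*w),z))
"
```

```text
tape (array([637.14546403, 296.81155616, -33.61683635]), np.float64(1.442437779249675)) (array([623.88282877, 286.42844123,  15.65470039]), np.float64(0.3475880177604537)) [621.29181932 284.76157794  25.        ]
tipB (array([691.45588908, 252.13520921,   1.67436997]), np.float64(1.7285884765962736)) (array([687.96320341, 251.3344649 ,   7.72695949]), np.float64(0.6371793030932251)) [684.91324171 250.64762603  14.        ]
tipM (array([571.32856276, 237.59846792,   9.65199055]), np.float64(2.5338304286659272)) (array([570.44612593, 238.5595655 ,   4.9578323 ]), np.float64(0.7336976418183231)) [569.89769884 238.08282521  14.        ]
```

Call:
apply_moves(delta_rot=[[0,0,-0.5],[0,0,-0.5],[0,0,-0.5],[0,0,-0.5],[0,0,-0.5]], translation=[[2,5,50],[2,5,85],[2,5,105],[2,5,113],[2,5,113]], grip=[0.1,0.1,0.1,0.1,0.1])

```text
time_s: 3.45
tcp_pos: [630.3, 250.1, 8.7]
tool_rot: [-0.059, 0.998, 0.0, 0.001]
force: [0.5, -0.0, 0.3]
gripper_width: 46.9
grasp_force: 0.0
```

Call:
apply_moves(delta_rot=[[0,0,0],[0,0,0],[0,0,0],[0,0,0],[0,0,0],[0,0,0]], translation=[[0,0,0],[0,0,0],[0,0,0],[0,0,0],[0,0,0],[0,0,0]], grip=[-1,-1,-1,-1,-1,-1], squeeze=35)

```text
time_s: 4.2
tcp_pos: [629.2, 249.8, 7.5]
tool_rot: [-0.059, 0.998, -0.0, -0.0]
force: [0.2, -0.2, 0.8]
gripper_width: 0.1
grasp_force: 0.0
```

The fingers shut on nothing, so I'll look from here.

```bash
python3 -c "
from h import *
w=manip.grab_frame('wrist')[:,:,::-1];t=manip.grab_frame('top')[200:320,160:280,::-1]
a=np.hstack([cv2.resize(w,(533,400)),cv2.resize(t,(267,400),interpolation=cv2.INTER_CUBIC) if 0 else cv2.copyMakeBorder(cv2.resize(t,(267,267),interpolation=cv2.INTER_CUBIC),0,133,0,0,0)])
cv2.imwrite('pics/w3.png',a);delta(628,249.2,60,0.116+np.pi)
"
```

```text
t 4.3 tcp [629.2 249.9   7.5] yaw -3.024 F [-0.2 -0.4 -0.8] w -0.0 
 trans [  1.3  -0.5 -52.5] rot [ 0.  -0.   0.1] dist 52.5
```

View pics/w3.png

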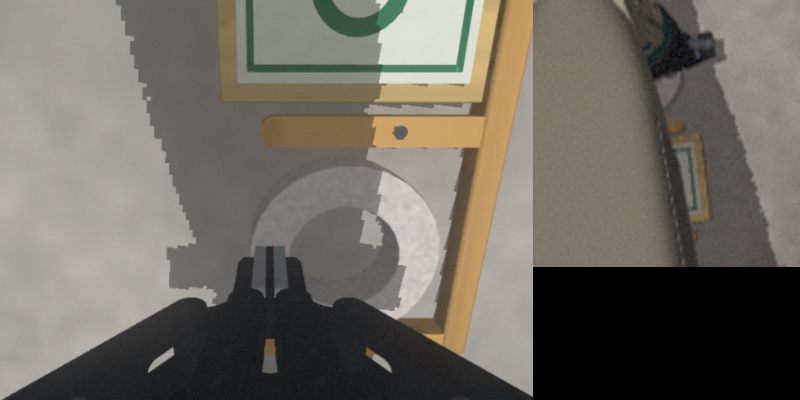

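```bash
python3 -c "
from h import *
w=manip.grab_frame('wrist')[180:440,200:520,::-1];t=manip.grab_frame('scene')[220:360,340:480,::-1]
a=np.hstack([cv2.resize(w,(400,325)),cv2.resize(t,(400,400),interpolation=cv2.INTER_CUBIC)[:325]])
a=np.hstack([cv2.copyMakeBorder(cv2.resize(w,(400,325)),0,75,0,0,0),cv2.resize(t,(400,400),interpolation=cv2.INTER_CUBIC)])
cv2.imwrite('pics/w4.png',a)
"
```

```text
(no output)
```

View pics/w4.png

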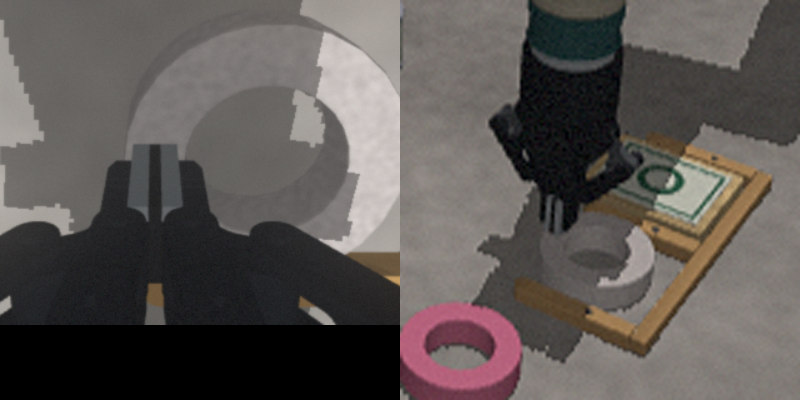

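```bash
python3 -c "
from h import *
s=manip.read_state();c=manip.calibration('scene');K,T=c['K'],c['world_to_cam'];q=s['tcp_pos']
def pr(p):
    a=T@np.r_[p,1];return (K@[a[0],-a[1],-a[2]]/-a[2])[:2]
for n,p in [('tcp',q),('tcp+20',q+[0,0,20]),('tape top',[625,285,25]),('tapebase',[625,285,0]),('tipB',(688,251,14)),('tipM',(571,237,14)),('frontwall',(629,249,25)),('far edge top',(630.3,239.3,25))]:
    u=pr(p);print(n,u.round(1),'crop',((u-[340,220])/140*400+[400,0]).round())
"
```

```text
tcp [394.3 306.1] crop [555. 246.]
tcp+20 [394.8 299.5] crop [557. 227.]
tape top [408.5 306. ] crop [596. 246.]
tapebase [407.7 314.3] crop [593. 269.]
tipB [379.8 317. ] crop [514. 277.]
tipM [404.1 289.9] crop [583. 200.]
frontwall [394.5 300.2] crop [556. 229.]
far edge top [390.8 298.7] crop [545. 225.]
```

The pictures suggest the fingertips are above the ring, even though the state reads z = 7.5. I'll probe down gently to check.

Call:
apply_moves(delta_rot=[[0,0,0],[0,0,0],[0,0,0],[0,0,0]], translation=[[0,0,1],[0,0,2],[0,0,3],[0,0,3]], grip=[-1,-1,-1,-1])

```text
time_s: 4.9
tcp_pos: [629.3, 249.8, 4.5]
tool_rot: [-0.059, 0.998, -0.0, -0.0]
force: [0.5, 0.7, -0.1]
gripper_width: -0.1
grasp_force: 0.0
```

Call:
apply_moves(delta_rot=[[0,0,0],[0,0,0],[0,0,0],[0,0,0]], translation=[[0,0,1],[0,0,2],[0,0,3],[0,0,3]], grip=[-1,-1,-1,-1])

```text
time_s: 5.4
tcp_pos: [629.4, 249.9, 4.4]
tool_rot: [-0.059, 0.998, -0.0, 0.0]
force: [-5.4, -1.9, 13.3]
gripper_width: -0.0
grasp_force: 6.6
```

Call:
apply_moves(delta_rot=[[0,0,0],[0,0,0],[0,0,0],[0,0,0],[0,0,0],[0,0,0]], translation=[[0,0,-40],[0,-40,-40],[0,-80,-30],[0,-80,0],[0,-80,0],[0,-80,0]], grip=[-1,-1,-1,-1,-1,-1])

```text
time_s: 6.15
tcp_pos: [638.9, 170.8, 2.1]
tool_rot: [-0.059, 0.998, 0.0, 0.0]
force: [-0.1, 0.3, -0.2]
gripper_width: -0.1
grasp_force: 0.0
```

Call:
apply_moves(delta_rot=[[0,0,0],[0,0,0],[0,0,0],[0,0,0]], translation=[[0,0,1],[0,0,2],[0,0,3],[0,0,3]], grip=[-1,-1,-1,-1])

```text
time_s: 6.65
tcp_pos: [638.6, 170.5, -1.3]
tool_rot: [-0.059, 0.998, 0.0, -0.0]
force: [-0.3, 0.7, 0.2]
gripper_width: -0.1
grasp_force: 0.0
```

Call:
apply_moves(delta_rot=[[0,0,0],[0,0,0],[0,0,0],[0,0,0],[0,0,0]], translation=[[0,0,2],[0,0,4],[0,0,6],[0,0,8],[0,0,8]], grip=[-1,-1,-1,-1,-1])

```text
time_s: 7.28
tcp_pos: [638.4, 170.3, -9.7]
tool_rot: [-0.059, 0.998, -0.0, -0.0]
force: [0.3, -0.9, -0.3]
gripper_width: 0.1
grasp_force: 0.0
```

Call:
apply_moves(delta_rot=[[0,0,0],[0,0,0],[0,0,0],[0,0,0],[0,0,0]], translation=[[0,0,2],[0,0,3],[0,0,4],[0,0,5],[0,0,5]], grip=[-1,-1,-1,-1,-1])

```text
time_s: 7.9
tcp_pos: [638.6, 170.4, -14.5]
tool_rot: [-0.059, 0.998, -0.0, -0.0]
force: [-0.0, -0.2, -0.9]
gripper_width: 0.2
grasp_force: 0.0
```

Call:
apply_moves(delta_rot=[[0,0,0],[0,0,0],[0,0,0],[0,0,0]], translation=[[0,0,1],[0,0,2],[0,0,3],[0,0,3]], grip=[-1,-1,-1,-1])

```text
time_s: 8.4
tcp_pos: [638.6, 170.4, -17.5]
tool_rot: [-0.059, 0.998, -0.0, -0.0]
force: [0.1, -0.0, 0.4]
gripper_width: 0.0
grasp_force: 0.0
```

Call:
apply_moves(delta_rot=[[0,0,0],[0,0,0],[0,0,0],[0,0,0]], translation=[[0,0,1],[0,0,2],[0,0,3],[0,0,3]], grip=[-1,-1,-1,-1])

```text
time_s: 8.9
tcp_pos: [638.6, 170.4, -20.5]
tool_rot: [-0.059, 0.998, -0.0, -0.0]
force: [-0.9, -0.3, 0.4]
gripper_width: -0.1
grasp_force: 0.0
```

Call:
apply_moves(delta_rot=[[0,0,0],[0,0,0],[0,0,0],[0,0,0],[0,0,0],[0,0,0],[0,0,0],[0,0,0]], translation=[[0,0,-55],[0,40,-60],[0,80,-55],[0,80,-50],[0,80,-40],[0,80,-20],[0,80,0],[0,80,2]], grip=[0.1,0.1,0.1,0.1,0.1,0.1,0.1,0.1])

```text
time_s: 9.9
tcp_pos: [629.7, 249.1, -23.2]
tool_rot: [-0.058, 0.998, -0.0, -0.0]
force: [-1.7, -2.1, 10.4]
gripper_width: 47.0
grasp_force: 5.2
```

Call:
apply_moves(delta_rot=[[0,0,0],[0,0,0],[0,0,0],[0,0,0],[0,0,0],[0,0,0]], translation=[[0,0,0],[0,0,0],[0,0,0],[0,0,0],[0,0,0],[0,0,0]], grip=[-1,-1,-1,-1,-1,-1], squeeze=35)

```text
time_s: 10.65
tcp_pos: [631.6, 249.7, -20.5]
tool_rot: [-0.058, 0.998, 0.0, 0.002]
force: [-1.0, 0.0, 12.3]
gripper_width: 20.9
grasp_force: 39.5
```

```bash
python3 -c "
from h import *
print(manip.tcp_to_grasp); delta(770,110,40,0.116+np.pi)"
```

```text
18.700000000000003
t 10.65 tcp [631.6 249.7 -20.5] yaw -3.025 F [-1.   0.  12.3] w 20.9 
 trans [-121.4 -154.8  -60.1] rot [0.  0.2 0. ] dist 205.7
```

Call:
apply_moves(delta_rot=[[0,0,0],[0,0,0],[0,0,0],[0,0,0],[0,0,0],[0,0,0],[0,0,0],[0,0,0]], translation=[[0,0,-20],[0,0,-60],[-30,-50,-60],[-60,-95,-60],[-90,-140,-60],[-117,-185,-55],[-117,-185,-30],[-117,-185,-20]], grip=[-1,-1,-1,-1,-1,-1,-1,-1])

```text
time_s: 11.65
tcp_pos: [765.0, 78.5, -5.5]
tool_rot: [-0.058, 0.998, 0.0, -0.003]
force: [-0.6, 0.6, -2.1]
gripper_width: 21.0
grasp_force: 36.6
```

Call:
apply_moves(delta_rot=[[0,0,0],[0,0,0],[0,0,0],[0,0,0],[0,0,0]], translation=[[0,0,8],[0,0,12],[0,0,16],[0,0,17],[0,0,17]], grip=[-1,-1,-1,-1,-1])

```text
time_s: 12.28
tcp_pos: [767.4, 80.0, -18.9]
tool_rot: [-0.059, 0.998, -0.0, 0.0]
force: [-0.2, -0.1, -1.8]
gripper_width: 20.8
grasp_force: 36.6
```

Call:
apply_moves(delta_rot=[[0,0,0],[0,0,0],[0,0,0],[0,0,0],[0,0,0],[0,0,0],[0,0,0],[0,0,0]], translation=[[0,0,1],[0,0,2],[0,0,1],[0,0,0],[0,0,-1],[0,0,-2],[0,0,-50],[0,0,-90]], grip=[-1,-1,-0.2,0,0.1,0.1,0.1,0.1])

```text
time_s: 13.28
tcp_pos: [767.0, 79.8, 71.4]
tool_rot: [-0.059, 0.998, -0.0, -0.0]
force: [1.4, 0.0, 0.8]
gripper_width: 46.6
grasp_force: 0.0
```

```bash
python3 -c "
from h import *
f=np.array([np.cos(1.163),np.sin(1.163)]); q=np.array([569.4,-312.7])-f*125
print(q); delta(q[0],q[1],60,1.163)"
```

```text
[ 519.8265841  -427.44962499]
t 13.275 tcp [767.   79.8  71.4] yaw -3.024 F [1.4 0.  0.8] w 46.6 
 trans [ 304.8 -474.8   11.6] rot [ -0.   -0.  120.1] dist 564.4
```

Call:
apply_moves(delta_rot=[[0,0,60],[0,0,60],[0,0,60],[0,0,60],[0,0,60],[0,0,60],[0,0,60],[0,0,60]], translation=[[152,-237,-10],[152,-237,-10],[152,-237,-10],[152,-237,-10],[152,-237,-10],[152,-237,-10],[152,-237,-10],[152,-237,-10]], grip=[0.1,0.1,0.1,0.1,0.1,0.1,0.1,0.1])

```text
time_s: 14.28
tcp_pos: [644.1, -173.0, 80.7]
tool_rot: [0.447, 0.894, 0.0, 0.0]
force: [0.2, -0.5, 0.7]
gripper_width: 46.3
grasp_force: 0.0
```

```bash
python3 -c "
from h import *
delta(520,-427,80,1.163)"
```

```text
t 14.275 tcp [ 644.1 -173.    80.7] yaw 2.214 F [ 0.2 -0.5  0.7] w 46.3 
 trans [-128.9 -251.6    0.6] rot [ 0.   0.  60.2] dist 282.7
```

Call:
apply_moves(delta_rot=[[0,0,60],[0,0,60],[0,0,60],[0,0,60],[0,0,60],[0,0,60],[0,0,60],[0,0,60]], translation=[[-129,-252,0],[-129,-252,0],[-129,-252,0],[-129,-252,0],[-129,-252,0],[-129,-252,0],[-129,-252,0],[-129,-252,0]], grip=[0.1,0.1,0.1,0.1,0.1,0.1,0.1,0.1])

```text
time_s: 15.28
tcp_pos: [519.5, -426.7, 80.5]
tool_rot: [0.834, 0.551, -0.0, -0.0]
force: [0.8, 0.2, 0.2]
gripper_width: 47.2
grasp_force: 0.0
```

```bash
python3 -c "
from h import *
s=manip.read_state();C=wristcam(s);np.save('C3.npy',C)
w=manip.grab_frame('wrist')[:,:,::-1];t=manip.grab_frame('top')[80:320,140:490,::-1]
cv2.imwrite('pics/w5full.png',w)
cv2.imwrite('pics/w5.png',np.hstack([cv2.copyMakeBorder(cv2.resize(w,None,fx=.7,fy=.7),0,64,0,0,0),cv2.copyMakeBorder(t,0,160,0,0,0)]))
delta(520,-427,-15,1.163);print(s['joint_positions'])"
```

```text
t 15.375 tcp [ 519.6 -426.6   80.5] yaw 1.167 F [-0.   0.5 -0.4] w 46.9 
 trans [-0.2  0.6 95.5] rot [-0.  -0.   0.2] dist 95.5
[-7.83670542e-01  4.45356248e-01 -7.19047665e-02  1.05377718e+00
  3.49601621e-05  1.19019122e+00]
```

View pics/w5.png

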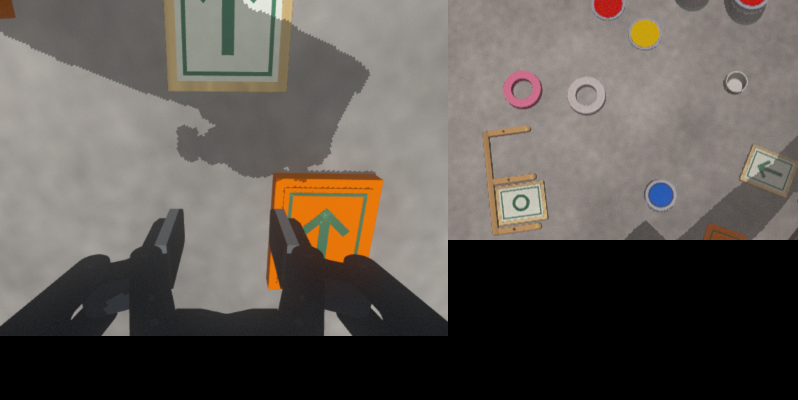

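Wrist view: the wet panel's rear corners are at about (168,90) and (286,92) at 0.7 scale. An orange decoy sits under the right finger, its top-left corner at (274,174). The top view shows the tape lying clear, at (586,95) in the crop.

```bash
python3 -c "
from h import *
C=np.load('C3.npy');s=manip.read_state();from scipy.spatial.transform import Rotation as Ro
R=Ro.from_quat(s['tool_rot']).as_matrix()
for n,u,v,z in [('wetL',168,90,18),('wetR',286,92,18),('orTL',274,183,18),('orTL_base?',274,174,0),('orTR',383,178,0),('orTRt',380,190,18),('orBL',267,290,18)]:
    p=atz(wray(C,u/.7,v/.7),z);print(n,p.round(1),'tool',(R.T@(p-s['tcp_pos'])).round(1))
for uv in [(549,246)]: print(atz(ray('top',*uv),18))
for n,uv,z in [('tape',(586.5-448+140,95+80),25),('tin',(660-448+140,195+80),61),('pot',(736-448+140,82.5+80),42)]: print(n,atz(ray('top',*uv),z))
"
```

```text
wetL [ 503.6 -348.2   18. ] tool [ 65.8 -45.5  62.6]
wetR [ 586.4 -385.2   18. ] tool [64.4 45.2 62.5]
orTL [ 552. -452.   18.] tool [-10.6  39.9  62.5]
orTL_base? [ 555.3 -451.4    0. ] tool [-8.8 42.6 80.5]
orTR [ 645.3 -494.     0. ] tool [-12.5 142.1  80.5]
orTRt [ 633.3 -493.5   18. ] tool [-16.9 130.9  62.5]
orBL [ 507.5 -553.4   18. ] tool [-121.4   38.8   62.5]
[ 574.60442837 -518.83161415   18.        ]
tape [762.7891051  113.22503464  25.        ]
tin [513.569301  -55.1248333  61.       ]
pot [ 778.13032739 -242.89460213   42.        ]
```

Call:
apply_moves(delta_rot=[[0,0,0],[0,0,0],[0,0,0],[0,0,0],[0,0,0]], translation=[[30,0,0],[30,0,50],[30,0,80],[30,0,95],[30,0,98]], grip=[0.1,0.1,0.1,0.1,0.1])

```text
time_s: 16.0
tcp_pos: [530.7, -399.2, -18.1]
tool_rot: [0.835, 0.55, -0.0, -0.001]
force: [0.1, 0.6, 1.4]
gripper_width: 46.8
grasp_force: 0.0
```

Call:
apply_moves(delta_rot=[[0,0,0],[0,0,0],[0,0,0],[0,0,0],[0,0,0],[0,0,0],[0,0,0]], translation=[[4,0,0],[8,0,0],[12,0,0],[15,0,0],[17,0,0],[19,0,0],[21,0,0]], grip=[0.1,0.1,0.1,0.1,0.1,0.1,0.1])

```text
time_s: 16.88
tcp_pos: [539.2, -380.5, -17.4]
tool_rot: [0.835, 0.55, -0.0, -0.0]
force: [-0.7, -0.1, 1.0]
gripper_width: 47.2
grasp_force: 0.0
```

```bash
cat >> h.py <<'E'
PH0,PH1=1.16,1.687;GOAL=np.array([625.3,287.3]);P0=np.array([569.0,-313.0]);RAD=300.
def path(s):
    "panel centre and heading after s mm: straight, arc, straight into the bay"
    a,b=[np.array([np.cos(t),np.sin(t)]) for t in (PH0,PH1)]
    l=np.linalg.solve(np.stack([a,b],1),GOAL-P0);tl=RAD*np.tan((PH1-PH0)/2);s1=l[0]-tl;s2=s1+RAD*(PH1-PH0);S=s2+l[1]-tl
    if s<s1: return P0+a*s,PH0,S
    if s<s2:
        t=PH0+(s-s1)/RAD;n=np.array([-a[1],a[0]]);c=P0+a*s1+n*RAD
        return c+RAD*np.array([np.sin(t),-np.cos(t)]),t,S
    return P0+a*l[0]+b*(s-s2+tl),PH1,S
def rows(off,step=6,n=8,back=67.,z=-18):
    "next n rows along the path: off = lateral trim left"
    from scipy.spatial.transform import Rotation as Ro
    st=manip.read_state();R=Ro.from_quat(st["tool_rot"]).as_matrix();q=st["tcp_pos"];yaw=np.arctan2(R[1,0],R[0,0])
    def tool(s):
        c,t,S=path(s);d=np.array([np.cos(t),np.sin(t)]);return c-back*d+off*np.array([-d[1],d[0]]),t,S
    ss=np.linspace(-40,700,7401);s0=ss[np.argmin([np.linalg.norm(tool(s)[0]-q[:2]) for s in ss])]
    print("t",round(st["time_s"],2),"tcp",q.round(1),"yaw",yaw.round(3),"F",st["force"].round(1),"s",s0.round(1),"of",tool(0)[2].round(1))
    T,Z=[],[]
    for i in range(1,n+1):
        p,t,_=tool(s0+step*i);d=R.T@np.r_[p-q[:2],z-q[2]];T.append((np.round(d*2)/2).tolist());Z.append([0,0,float(np.round(-np.degrees(t-yaw),1))])
    print(T);print(Z)
E
python3 -c "
from h import *
s=manip.read_state();C=wristcam(s);w=manip.grab_frame('wrist')[:,:,::-1];cv2.imwrite('pics/w6.png',w);rows(0)"
```

```text
t 16.93 tcp [ 539.3 -380.2  -17.5] yaw 1.165 F [ 0.3  0.3 -0.6] s -6.5 of 619.8
[[6.0, 0.5, 0.5], [12.0, 0.5, 0.5], [18.0, 0.5, 0.5], [24.0, 0.5, 0.5], [30.0, 0.5, 0.5], [36.0, 0.5, 0.5], [42.0, 0.5, 0.5], [48.0, 0.5, 0.5]]
[[0, 0, 0.3], [0, 0, 0.3], [0, 0, 0.3], [0, 0, 0.3], [0, 0, 0.3], [0, 0, 0.3], [0, 0, 0.3], [0, 0, 0.3]]
```

View pics/w6.png

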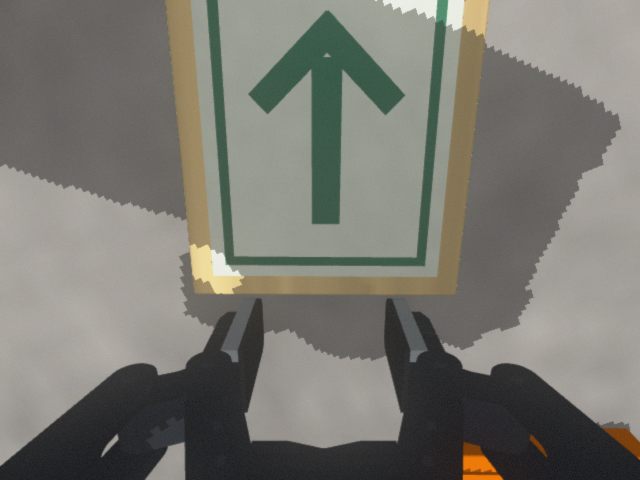

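Call:
apply_moves(delta_rot=[[0,0,0.3],[0,0,0.3],[0,0,0.3],[0,0,0.3],[0,0,0.3],[0,0,0.3],[0,0,0.3],[0,0,0.3]], translation=[[2,0.5,0],[4,0.5,0],[6,0.5,0],[8,0.5,0],[11,0.5,0],[15,0.5,0],[20,0.5,0],[26,0.5,0]], grip=[0.1,0.1,0.1,0.1,0.1,0.1,0.1,0.1])

```text
time_s: 17.92
tcp_pos: [550.1, -356.5, -17.4]
tool_rot: [0.837, 0.548, 0.0, -0.0]
force: [-0.5, -0.0, -0.7]
gripper_width: 47.2
grasp_force: 0.5
```

```bash
python3 -c "
from h import *
rows(0,7)"
```

```text
t 17.93 tcp [ 550.1 -356.5  -17.4] yaw 1.159 F [-0.5 -0.  -0.7] s 19.6 of 619.8
[[7.0, -0.0, 0.5], [14.0, -0.0, 0.5], [21.0, -0.0, 0.5], [28.0, -0.0, 0.5], [35.0, -0.0, 0.5], [42.0, -0.0, 0.5], [49.0, -0.0, 0.5], [56.0, -0.0, 0.5]]
[[0, 0, -0.0], [0, 0, -0.0], [0, 0, -0.0], [0, 0, -0.0], [0, 0, -0.0], [0, 0, -0.0], [0, 0, -0.0], [0, 0, -0.0]]
```

Call:
apply_moves(delta_rot=[[0,0,0],[0,0,0],[0,0,0],[0,0,0],[0,0,0],[0,0,0],[0,0,0],[0,0,0]], translation=[[6,0,0],[13,0,0],[20,0,0],[27,0,0],[35,0,0],[43,0,0],[51,0,0],[59,0,0]], grip=[0.1,0.1,0.1,0.1,0.1,0.1,0.1,0.1])

```text
time_s: 18.92
tcp_pos: [573.7, -302.3, -17.4]
tool_rot: [0.837, 0.548, -0.0, -0.0]
force: [-0.6, -1.6, -0.8]
gripper_width: 46.7
grasp_force: 0.5
```

Call:
apply_moves(delta_rot=[[0,0,0],[0,0,0],[0,0,0],[0,0,0],[0,0,0],[0,0,0],[0,0,0],[0,0,0]], translation=[[8,0,0],[16,0,0],[24,0,0],[32,0,0],[40,0,0],[48,0,0],[56,0,0],[64,0,0]], grip=[0.1,0.1,0.1,0.1,0.1,0.1,0.1,0.1])

```text
time_s: 19.92
tcp_pos: [599.3, -243.7, -17.4]
tool_rot: [0.837, 0.548, -0.0, -0.0]
force: [-0.7, -1.6, 0.1]
gripper_width: 46.7
grasp_force: 0.5
```

```bash
python3 -c "
from h import *
w=manip.grab_frame('wrist')[:,:,::-1];cv2.imwrite('pics/w7.png',w)
rows(0,7)
# rear edge rows of wood at columns between/outside the fingers
h=cv2.cvtColor(w,cv2.COLOR_BGR2HSV)
m=((h[...,0]>10)&(h[...,0]<28)&(h[...,1]>70)).astype(np.uint8)
for u in (215,230,280,324,370,415,430):
    r=np.where(m[230:330,u])[0];print(u,(r.max()+230) if len(r) else None,end='; ')
for v in (150,220):
    c=np.where(m[v])[0];print(v,c.min(),c.max())
"
```

```text
t 19.98 tcp [ 599.7 -242.6  -17.4] yaw 1.16 F [ 1.1  1.2 -0.4] s 143.8 of 619.8
[[7.0, -0.0, 0.5], [14.0, -0.0, 0.5], [21.0, -0.0, 0.5], [28.0, 0.5, 0.5], [35.0, 2.0, 0.5], [42.0, 3.5, 0.5], [49.0, 4.5, 0.5], [56.5, 5.5, 0.5]]
[[0, 0, 0.0], [0, 0, 0.0], [0, 0, 0.0], [0, 0, -0.6], [0, 0, -1.9], [0, 0, -3.3], [0, 0, -4.6], [0, 0, -5.9]]
215 305; 230 305; 280 305; 324 305; 370 305; 415 305; 430 305; 150 177 468
220 185 461
```

Call:
apply_moves(delta_rot=[[0,0,0],[0,0,0],[0,0,0],[0,0,-0.6],[0,0,-1.9],[0,0,-3.3],[0,0,-4.6],[0,0,-5.9]], translation=[[7,0,0],[14,0,0],[21,0,0],[28,0.5,0],[35,2,0],[42,3.5,0],[49,4.5,0],[56,5.5,0]], grip=[0.1,0.1,0.1,0.1,0.1,0.1,0.1,0.1])

```text
time_s: 20.98
tcp_pos: [626.9, -194.6, -17.4]
tool_rot: [0.807, 0.591, 0.0, 0.0]
force: [-0.0, -1.4, 0.6]
gripper_width: 47.1
grasp_force: 0.6
```

```bash
python3 -c "
from h import *
rows(0,7,back=68.5)"
```

```text
t 20.98 tcp [ 626.9 -194.6  -17.4] yaw 1.264 F [-0.  -1.4  0.6] s 199.9 of 619.8
[[7.0, 1.0, 0.5], [14.0, 2.5, 0.5], [21.5, 3.5, 0.5], [28.5, 4.5, 0.5], [35.5, 5.5, 0.5], [42.5, 6.5, 0.5], [50.0, 7.0, 0.5], [57.0, 7.0, 0.5]]
[[0, 0, -1.4], [0, 0, -2.7], [0, 0, -4.0], [0, 0, -5.4], [0, 0, -6.7], [0, 0, -8.0], [0, 0, -9.4], [0, 0, -10.7]]
```

Call:
apply_moves(delta_rot=[[0,0,-1.4],[0,0,-2.7],[0,0,-4.0],[0,0,-5.4],[0,0,-6.7],[0,0,-8.0],[0,0,-9.4],[0,0,-10.7]], translation=[[7,1,0],[14,2.5,0],[21.5,3.5,0],[28.5,4.5,0],[35.5,5.5,0],[42.5,6.5,0],[50,7,0],[57,7,0]], grip=[0.1,0.1,0.1,0.1,0.1,0.1,0.1,0.1])

```text
time_s: 21.98
tcp_pos: [650.8, -142.4, -17.4]
tool_rot: [0.748, 0.663, 0.0, 0.0]
force: [0.1, -0.6, 0.0]
gripper_width: 47.0
grasp_force: 0.7
```

```bash
python3 -c "
from h import *
rows(0,7,back=68.5)"
```

```text
t 21.98 tcp [ 650.8 -142.4  -17.4] yaw 1.451 F [ 0.1 -0.6  0. ] s 255.9 of 619.8
[[7.0, 1.5, 0.5], [14.0, 3.0, 0.5], [21.0, 4.0, 0.5], [28.0, 5.0, 0.5], [35.5, 6.0, 0.5], [42.5, 7.0, 0.5], [49.5, 7.5, 0.5], [57.0, 7.5, 0.5]]
[[0, 0, -1.4], [0, 0, -2.7], [0, 0, -4.0], [0, 0, -5.4], [0, 0, -6.7], [0, 0, -8.0], [0, 0, -9.4], [0, 0, -10.7]]
```

Call:
apply_moves(delta_rot=[[0,0,-1.4],[0,0,-2.7],[0,0,-4.0],[0,0,-5.4],[0,0,-6.7],[0,0,-8.0],[0,0,-9.4],[0,0,-10.7]], translation=[[7,1.5,0],[14,3,0],[21,4,0],[28,5,0],[35.5,6,0],[42.5,7,0],[49.5,7.5,0],[57,7.5,0]], grip=[0.1,0.1,0.1,0.1,0.1,0.1,0.1,0.1])

```text
time_s: 22.98
tcp_pos: [665.1, -86.7, -17.4]
tool_rot: [0.683, 0.73, 0.0, 0.0]
force: [0.3, -1.9, -0.5]
gripper_width: 47.1
grasp_force: 0.8
```

```bash
python3 -c "
from h import *
rows(0,7,back=68.5)"
```

```text
t 22.98 tcp [665.1 -86.7 -17.4] yaw 1.637 F [ 0.3 -1.9 -0.5] s 312.1 of 619.8
[[7.0, 1.5, 0.5], [14.0, 3.0, 0.5], [21.0, 3.0, 0.5], [28.0, 2.5, 0.5], [35.0, 2.0, 0.5], [42.0, 1.5, 0.5], [49.0, 1.5, 0.5], [56.0, 1.0, 0.5]]
[[0, 0, -1.4], [0, 0, -2.7], [0, 0, -2.9], [0, 0, -2.9], [0, 0, -2.9], [0, 0, -2.9], [0, 0, -2.9], [0, 0, -2.9]]
```

Call:
apply_moves(delta_rot=[[0,0,-1.4],[0,0,-2.7],[0,0,-2.9],[0,0,-2.9],[0,0,-2.9],[0,0,-2.9],[0,0,-2.9],[0,0,-2.9]], translation=[[7,1.5,0],[14,3,0],[21,3,0],[28,2.5,0],[35,2,0],[42,1.5,0],[49,1.5,0],[56,1,0]], grip=[0.1,0.1,0.1,0.1,0.1,0.1,0.1,0.1])

```text
time_s: 23.98
tcp_pos: [662.3, -30.8, -17.3]
tool_rot: [0.665, 0.747, 0.0, 0.0]
force: [-0.0, -2.4, 0.5]
gripper_width: 47.5
grasp_force: 0.8
```

Call:
apply_moves(delta_rot=[[0,0,0],[0,0,0],[0,0,0],[0,0,0],[0,0,0],[0,0,0],[0,0,0],[0,0,0]], translation=[[8,0,0],[16,0,0],[24,0,0],[32,0,0],[40,0,0],[48,0,0],[56,0,0],[64,0,0]], grip=[0.1,0.1,0.1,0.1,0.1,0.1,0.1,0.1])

```text
time_s: 24.98
tcp_pos: [654.9, 32.8, -17.4]
tool_rot: [0.665, 0.747, -0.0, 0.0]
force: [0.8, -2.4, 0.9]
gripper_width: 46.9
grasp_force: 0.9
```

```bash
python3 -c "
from h import *
s=manip.read_state();C=wristcam(s);np.save('C8.npy',C)
w=manip.grab_frame('wrist')[:,:,::-1];t=manip.grab_frame('top')[170:330,150:330,::-1]
cv2.imwrite('pics/w8full.png',w);cv2.imwrite('pics/t8full.png',t)
cv2.imwrite('pics/w8.png',np.hstack([cv2.resize(w,(400,300)),cv2.resize(t,(338,300),interpolation=cv2.INTER_CUBIC)]))
rows(0,7,back=68.5)
h=cv2.cvtColor(w,cv2.COLOR_BGR2HSV)
m=((h[...,0]>10)&(h[...,0]<28)&(h[...,1]>70)).astype(np.uint8)
for u in (215,280,324,370,430):
    r=np.where(m[230:330,u])[0];print(u,(r.max()+230) if len(r) else None,end='; ')
for v in (150,220):
    c=np.where(m[v])[0];print(v,c.min(),c.max())
"
```

```text
t 25.07 tcp [654.6  33.7 -17.5] yaw 1.687 F [-0.6 -0.1  0.3] s 433.1 of 619.8
[[7.0, 0.5, 0.5], [14.0, 0.5, 0.5], [21.0, 0.5, 0.5], [28.0, 0.5, 0.5], [35.0, 0.5, 0.5], [42.0, 0.5, 0.5], [49.0, 0.5, 0.5], [56.0, 0.5, 0.5]]
[[0, 0, 0.0], [0, 0, 0.0], [0, 0, 0.0], [0, 0, 0.0], [0, 0, 0.0], [0, 0, 0.0], [0, 0, 0.0], [0, 0, 0.0]]
215 305; 280 305; 324 305; 370 305; 430 305; 150 177 468
220 185 461
```

View pics/w8.png

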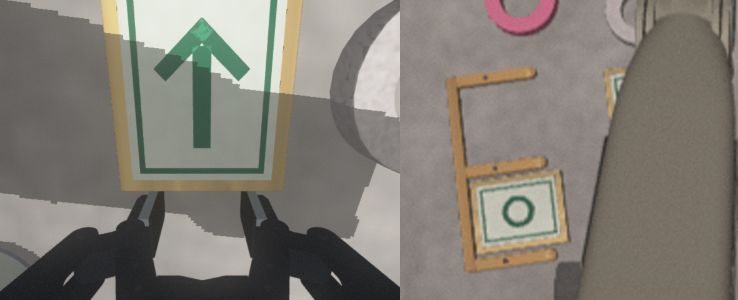

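Call:
apply_moves(delta_rot=[[0,0,0],[0,0,0],[0,0,0],[0,0,0],[0,0,0],[0,0,0],[0,0,0],[0,0,0]], translation=[[-10,0,0],[-12,0,-10],[-12,0,-60],[0,0,-120],[40,0,-160],[90,0,-200],[140,0,-200],[150,0,-200]], grip=[0.1,0.1,0.1,0.1,0.1,0.1,0.1,0.1])

```text
time_s: 26.08
tcp_pos: [637.7, 184.0, 184.4]
tool_rot: [0.664, 0.748, 0.001, 0.0]
force: [-0.1, -0.4, -0.1]
gripper_width: 47.1
grasp_force: 0.0
```

Call:
apply_moves(delta_rot=[[0,0,0],[0,0,0]], translation=[[0,0,0],[0,0,0]], grip=[0.1,0.1])

```text
time_s: 26.32
tcp_pos: [637.5, 179.9, 182.1]
tool_rot: [0.666, 0.746, -0.001, -0.0]
force: [-0.1, 0.4, -0.2]
gripper_width: 47.0
grasp_force: 0.0
```

```bash
python3 -c "
from h import *
s=manip.read_state();C=wristcam(s);np.save('C9.npy',C)
w=manip.grab_frame('wrist')[:,:,::-1]
cv2.imwrite('pics/w9.png',w);print(s['tcp_pos'],s['time_s'])
"
```

```text
[637.50383624 179.92357823 182.07301025] 26.325
```

View pics/w9.png

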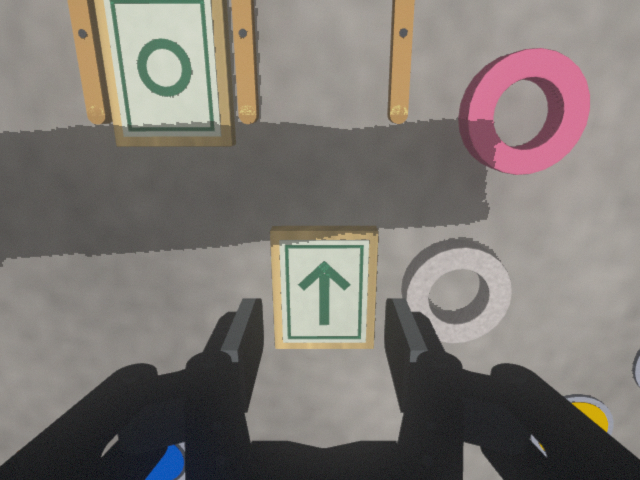

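The wrist view shows the panel centred at u≈324.5 and the bay centre line at u≈323 (tips at 247 and 399). The offset is about 1 mm and they are parallel, so I'll go back behind the panel and push on.

Call:
apply_moves(delta_rot=[[0,0,0],[0,0,0],[0,0,0],[0,0,0],[0,0,0],[0,0,0],[0,0,0],[0,0,0]], translation=[[-60,0,0],[-120,0,0],[-166,0,40],[-170,0,80],[-170,0,130],[-170,0,170],[-170,0,195],[-170,0,200]], grip=[0.1,0.1,0.1,0.1,0.1,0.1,0.1,0.1])

```text
time_s: 27.38
tcp_pos: [654.7, 11.3, -20.0]
tool_rot: [0.666, 0.746, -0.002, -0.002]
force: [-0.1, 0.6, -0.2]
gripper_width: 46.6
grasp_force: 0.0
```

```bash
python3 -c "
from h import *
rows(0,7,back=68.5)"
```

```text
t 27.38 tcp [654.7  11.3 -20. ] yaw 1.684 F [-0.1  0.6 -0.2] s 410.8 of 619.8
[[7.0, 3.0, -2.0], [14.0, 2.5, -2.0], [21.0, 2.5, -2.0], [28.0, 2.5, -2.0], [35.0, 2.5, -2.0], [42.0, 2.5, -2.0], [49.0, 2.5, -2.0], [56.0, 2.5, -2.0]]
[[0, 0, -0.1], [0, 0, -0.1], [0, 0, -0.1], [0, 0, -0.1], [0, 0, -0.1], [0, 0, -0.1], [0, 0, -0.1], [0, 0, -0.1]]
```

Call:
apply_moves(delta_rot=[[0,0,0],[0,0,0],[0,0,0],[0,0,0],[0,0,0],[0,0,0],[0,0,0],[0,0,0]], translation=[[0,0,0],[6,0,0],[11,0,0],[15,0,0],[17,0,0],[19,0,0],[21,0,0],[23,0,0]], grip=[0.1,0.1,0.1,0.1,0.1,0.1,0.1,0.1])

```text
time_s: 28.38
tcp_pos: [654.6, 34.9, -17.4]
tool_rot: [0.665, 0.747, -0.0, 0.0]
force: [0.6, -1.5, -0.9]
gripper_width: 47.0
grasp_force: 0.7
```

```bash
python3 -c "
from h import *
rows(0,7,back=68.5)"
```

```text
t 28.38 tcp [654.6  34.9 -17.4] yaw 1.686 F [ 0.6 -1.5 -0.9] s 434.3 of 619.8
[[7.0, 0.0, 0.5], [14.0, 0.0, 0.5], [21.0, 0.0, 0.5], [28.0, 0.0, 0.5], [35.0, 0.0, 0.5], [42.0, 0.0, 0.5], [49.0, 0.0, 0.5], [56.0, 0.0, 0.5]]
[[0, 0, -0.1], [0, 0, -0.1], [0, 0, -0.1], [0, 0, -0.1], [0, 0, -0.1], [0, 0, -0.1], [0, 0, -0.1], [0, 0, -0.1]]
```

Call:
apply_moves(delta_rot=[[0,0,0],[0,0,0],[0,0,0],[0,0,0],[0,0,0],[0,0,0],[0,0,0],[0,0,0]], translation=[[7,0,0],[14,0,0],[21,0,0],[28,-0.5,0],[36,-0.5,0],[44,-0.5,0],[52,-0.5,0],[60,-0.5,0]], grip=[0.1,0.1,0.1,0.1,0.1,0.1,0.1,0.1])

```text
time_s: 29.38
tcp_pos: [647.1, 95.5, -17.4]
tool_rot: [0.665, 0.747, -0.0, -0.0]
force: [0.8, -1.2, 0.1]
gripper_width: 46.7
grasp_force: 0.4
```

Call:
apply_moves(delta_rot=[[0,0,0],[0,0,0],[0,0,0],[0,0,0],[0,0,0],[0,0,0],[0,0,0],[0,0,0]], translation=[[7,0,0],[14,0,0],[21,0,0],[28,-0.5,0],[35,-0.5,0],[42,-0.5,0],[48,-0.5,0],[53,-0.5,0]], grip=[0.1,0.1,0.1,0.1,0.1,0.1,0.1,0.1])

```text
time_s: 30.38
tcp_pos: [640.5, 147.8, -17.4]
tool_rot: [0.665, 0.747, -0.0, 0.0]
force: [0.2, -1.8, -0.1]
gripper_width: 47.2
grasp_force: 0.5
```

```bash
python3 -c "
from h import *
w=manip.grab_frame('wrist')[:,:,::-1];cv2.imwrite('pics/w10.png',w)
rows(0,7,back=68.5)
h=cv2.cvtColor(w,cv2.COLOR_BGR2HSV)
m=((h[...,0]>10)&(h[...,0]<28)&(h[...,1]>70)).astype(np.uint8)
for u in (215,280,324,370,430):
    r=np.where(m[230:330,u])[0];print(u,(r.max()+230) if len(r) else None,end='; ')
for v in (10,40,80,150,220):
    c=np.flatnonzero(np.diff(np.r_[0,m[v],0]));print(v,[(int(a),int(b)) for a,b in zip(c[::2],c[1::2]) if b-a>3])
"
```

```text
t 30.43 tcp [640.4 148.5 -17.4] yaw 1.687 F [-0.  -0.2 -0. ] s 548.7 of 619.8
[[7.0, 1.0, 0.5], [14.0, 1.0, 0.5], [21.0, 1.0, 0.5], [28.0, 1.0, 0.5], [35.0, 1.0, 0.5], [42.0, 1.0, 0.5], [49.0, 1.0, 0.5], [56.0, 1.0, 0.5]]
[[0, 0, -0.0], [0, 0, -0.0], [0, 0, -0.0], [0, 0, -0.0], [0, 0, -0.0], [0, 0, -0.0], [0, 0, -0.0], [0, 0, -0.0]]
215 305; 280 305; 324 305; 370 305; 430 305; 10 [(42, 187), (459, 484), (488, 553)]
40 [(47, 101), (132, 153), (165, 189), (456, 481), (496, 516)]
80 [(0, 99), (100, 107), (170, 193), (453, 476)]
150 [(177, 200), (447, 469)]
220 [(185, 206), (441, 461)]
```

Call:
apply_moves(delta_rot=[[0,0,0],[0,0,0],[0,0,0],[0,0,0],[0,0,0],[0,0,0],[0,0,0],[0,0,0]], translation=[[7,0,0],[14,0,0],[21,0,0],[28,0,0],[35,0,0],[42,0,0],[48,0,0],[52,0,0]], grip=[0.1,0.1,0.1,0.1,0.1,0.1,0.1,0.1])

```text
time_s: 31.42
tcp_pos: [634.5, 199.5, -17.4]
tool_rot: [0.665, 0.747, -0.0, 0.0]
force: [0.8, -2.3, -0.2]
gripper_width: 47.1
grasp_force: 0.8
```

Call:
apply_moves(delta_rot=[[0,0,0],[0,0,0],[0,0,0],[0,0,0],[0,0,0],[0,0,0]], translation=[[3,0,0],[6,0,0],[8,0,0],[10,0,0],[11,0,0],[11,0,0]], grip=[0.1,0.1,0.1,0.1,0.1,0.1])

```text
time_s: 32.17
tcp_pos: [633.3, 210.2, -17.4]
tool_rot: [0.665, 0.747, 0.0, -0.0]
force: [1.0, -1.5, 0.8]
gripper_width: 47.3
grasp_force: 0.5
```

```bash
python3 -c "
from h import *
rows(0,7,1,back=68.5)
t=manip.grab_frame('top')[:,:,::-1];cv2.imwrite('pics/t10.png',t)
w=manip.grab_frame('wrist')[:,:,::-1];cv2.imwrite('pics/w11.png',w)
s=manip.read_state();C=wristcam(s)
h=cv2.cvtColor(w,cv2.COLOR_BGR2HSV)
m=((h[...,0]>10)&(h[...,0]<28)&(h[...,1]>70)).astype(np.uint8)
for v in (10,40,80,120,150,180,220):
    c=np.flatnonzero(np.diff(np.r_[0,m[v],0]));print(v,[(int(a),int(b)) for a,b in zip(c[::2],c[1::2]) if b-a>3])
for u in (138,143,148,500,505,510):
    r=np.flatnonzero(np.diff(np.r_[0,m[:230,u],0]));print(u,r)
"
```

```text
t 32.17 tcp [633.3 210.2 -17.4] yaw 1.686 F [ 1.  -1.5  0.8] s 610.8 of 619.8
[[7.0, 1.0, 0.5]]
[[0, 0, -0.0]]
10 [(41, 161), (162, 187), (459, 484), (488, 553)]
40 [(47, 119), (127, 164), (165, 189), (457, 480), (484, 521), (528, 548)]
80 [(55, 168), (170, 193), (453, 477), (480, 542)]
120 [(62, 196), (450, 472), (475, 536)]
150 [(68, 176), (177, 200), (447, 469), (472, 531)]
180 [(73, 179), (180, 202), (444, 466), (469, 527)]
220 [(81, 180), (185, 206), (441, 462), (468, 521)]
138 [  0 230]
143 [  0 230]
148 [  0 230]
500 [  0 230]
505 [  0 230]
510 [  0 230]
```

Call:
apply_moves(delta_rot=[[0,0,0],[0,0,0],[0,0,0],[0,0,0],[0,0,0],[0,0,0]], translation=[[1,0,0],[2,0,0],[3,0,0],[4,0,0],[5,0,0],[5,0,0]], grip=[0.1,0.1,0.1,0.1,0.1,0.1])

```text
time_s: 33.02
tcp_pos: [632.7, 215.2, -17.3]
tool_rot: [0.665, 0.747, 0.0, -0.0]
force: [0.3, -1.1, 0.5]
gripper_width: 46.8
grasp_force: 0.7
```

Call:
apply_moves(delta_rot=[[0,0,0],[0,0,0],[0,0,0],[0,0,0]], translation=[[1,0,0],[2,0,0],[2,0,0],[2,0,0]], grip=[0.1,0.1,0.1,0.1])

```text
time_s: 33.52
tcp_pos: [632.5, 217.1, -17.4]
tool_rot: [0.665, 0.747, 0.0, -0.0]
force: [0.6, -1.4, 0.8]
gripper_width: 46.8
grasp_force: 0.7
```

Call:
apply_moves(delta_rot=[[0,0,0],[0,0,0],[0,0,0]], translation=[[0.5,0,0],[1,0,0],[1,0,0]], grip=[0.1,0.1,0.1])

```text
time_s: 33.9
tcp_pos: [632.4, 218.0, -17.3]
tool_rot: [0.665, 0.747, 0.0, 0.0]
force: [0.8, -2.0, 1.3]
gripper_width: 47.2
grasp_force: 1.0
```

Call:
apply_moves(delta_rot=[[0,0,0],[0,0,0],[0,0,0]], translation=[[0.5,0,0],[1,0,0],[1,0,0]], grip=[0.1,0.1,0.1])

```text
time_s: 34.28
tcp_pos: [632.3, 219.0, -17.4]
tool_rot: [0.665, 0.747, 0.0, -0.0]
force: [0.7, -1.6, 2.0]
gripper_width: 46.9
grasp_force: 1.0
```

Call:
apply_moves(delta_rot=[[0,0,0],[0,0,0],[0,0,0]], translation=[[0.5,0,0],[1,0,0],[1,0,0]], grip=[0.1,0.1,0.1])

```text
time_s: 34.65
tcp_pos: [632.2, 220.0, -17.4]
tool_rot: [0.665, 0.747, 0.0, -0.0]
force: [1.2, -1.0, 0.5]
gripper_width: 46.7
grasp_force: 1.0
```

Call:
apply_moves(delta_rot=[[0,0,0],[0,0,0],[0,0,0]], translation=[[0.5,0,0],[1,0,0],[1,0,0]], grip=[0.1,0.1,0.1])

```text
time_s: 35.02
tcp_pos: [632.1, 221.0, -17.3]
tool_rot: [0.665, 0.747, 0.0, -0.0]
force: [-0.1, -2.5, 1.8]
gripper_width: 46.8
grasp_force: 1.0
```

Call:
apply_moves(delta_rot=[[0,0,0],[0,0,0],[0,0,0]], translation=[[0.5,0,0],[1,0,0],[1,0,0]], grip=[0.1,0.1,0.1])

```text
time_s: 35.4
tcp_pos: [632.0, 221.2, -17.3]
tool_rot: [0.665, 0.747, -0.001, 0.001]
force: [0.5, -4.9, 1.7]
gripper_width: 46.7
grasp_force: 2.6
```

```bash
python3 -c "
from h import *
w=manip.grab_frame('wrist')[:,:,::-1];cv2.imwrite('pics/w12.png',w)
rows(0,7,1,back=68.5)
C=wristcam(manip.read_state())
b=w.astype(int);print([tuple(b[v,500]) for v in range(0,220,20)]);
# batten tips: rightmost batten, brightness profile down column between panel edge and batten outer edge
h=cv2.cvtColor(w,cv2.COLOR_BGR2HSV)
for u in (495,500,505,510,130,140,150): print(u,h[180:330:10,u,1].tolist())
K=manip.calibration('wrist')['K'];
from itertools import product
d=np.array([np.cos(1.687),np.sin(1.687)])
for x in (-59,59):
    p=GOAL+x*np.array([d[1],-d[0]])-102*d+0
    c=np.linalg.inv(C)@np.r_[p,14,1];print('tip predicted',(K@[c[0],-c[1],-c[2]]/-c[2])[:2].round(1))
"
```

```text
t 35.45 tcp [632.  221.2 -17.4] yaw 1.686 F [ 0.3 -4.8  1.9] s 621.9 of 619.8
[[7.0, 1.0, 0.5]]
[[0, 0, -0.1]]
[(np.int64(56), np.int64(81), np.int64(99)), (np.int64(57), np.int64(81), np.int64(101)), (np.int64(80), np.int64(121), np.int64(150)), (np.int64(105), np.int64(163), np.int64(205)), (np.int64(106), np.int64(163), np.int64(207)), (np.int64(105), np.int64(166), np.int64(208)), (np.int64(106), np.int64(163), np.int64(208)), (np.int64(107), np.int64(164), np.int64(207)), (np.int64(107), np.int64(164), np.int64(206)), (np.int64(68), np.int64(104), np.int64(127)), (np.int64(69), np.int64(102), np.int64(125))]
495 [119, 116, 118, 114, 115, 113, 114, 119, 114, 46, 14, 12, 12, 13, 18]
500 [118, 110, 114, 119, 120, 118, 114, 116, 111, 19, 19, 12, 15, 18, 13]
505 [112, 120, 118, 117, 112, 118, 120, 107, 113, 12, 21, 19, 15, 10, 13]
510 [117, 114, 117, 118, 120, 118, 117, 112, 108, 19, 21, 17, 15, 15, 13]
130 [127, 122, 115, 115, 120, 124, 113, 103, 95, 92, 89, 85, 98, 18, 16]
140 [128, 121, 124, 121, 123, 121, 119, 118, 111, 15, 15, 23, 15, 20, 19]
150 [127, 117, 123, 122, 120, 121, 119, 121, 119, 48, 20, 10, 13, 20, 15]
tip predicted [179.  407.7]
tip predicted [478.3 407.5]
```

Call:
apply_moves(delta_rot=[[0,0,0],[0,0,0],[0,0,0],[0,0,0],[0,0,0],[0,0,0],[0,0,0],[0,0,0]], translation=[[-4,0,0],[-12,0,0],[-20,0,-10],[-25,0,-50],[-25,0,-100],[-25,0,-150],[-25,0,-180],[-25,0,-180]], grip=[0.1,0.1,0.1,0.1,0.1,0.1,0.1,0.1])

```text
time_s: 36.45
tcp_pos: [637.6, 197.5, 167.2]
tool_rot: [0.665, 0.747, 0.003, 0.002]
force: [-0.5, -0.2, 0.5]
gripper_width: 47.0
grasp_force: 0.0
```

```bash
python3 -c "
from h import *
w=manip.grab_frame('wrist')[:,:,::-1];t=manip.grab_frame('top')[150:350,170:450,::-1]
cv2.imwrite('pics/fin.png',np.hstack([cv2.resize(w,(400,300)),cv2.resize(t,(400,286),interpolation=cv2.INTER_CUBIC) if 0 else cv2.copyMakeBorder(cv2.resize(t,(400,286)),0,14,0,0,0)]))
print(manip.read_state()['force'],manip.read_state()['time_s'])"
```

```text
[-0.15194967 -0.09775625 -1.19191382] 36.55
```

View pics/fin.png

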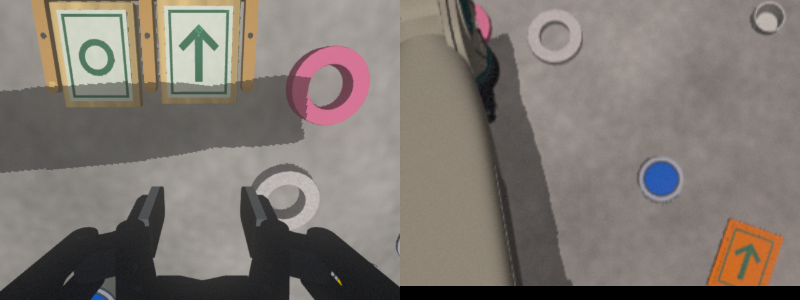

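The wet panel sits straight in bay B, level with the dry panel. The tape lies flat outside the bay and the tin and pot look unmoved. I'm handing in the job.

```bash
python3 -c "
from workcell import manip
print(manip.close_job())"
```

```text
the job is handed in; nothing more can be done
None
```

I handed the job in at about 37 s with the wet panel straight in bay B against the back batten and the tape roll flat on the table outside it (at most about 5 N read while pushing); no verdict came back, and I viewed 12 pictures, two over the limit of 10.

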